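# Stack and cover the punch-head trays

### The job

Pack up the spare punch-head set: take the middle tray off the sloping stand and set it on the bottom tray, and put the lid on top of that, each turned so its two cut corners lie over the cut corners below and its skirt drops down over the rim beneath until it sits level and fully home. Lower the parts into place rather than dropping them, leave the bottom tray where it stands, and don't disturb the stamps, the correction tape or the eraser.

Things in the scene. Friction and masses are not known exactly. Their poses are not given: they have to be found in the camera images.
- bottom_tray: Loose grey tray flat on the worktop, ~0.45 kg, ten steel punch heads in its foam (fixed, below the rim). Skirt at the foot 66x106 mm outside, 13 high; above it a wall 56x96 mm outside, 4 thick, upright to 26 mm, then tapering in 2 mm a side to the rim at 30 mm. Origin: centre of the underside; x along the length to the end with cut corners, z up.
- middle_tray: Tray of the same size and shape, ~0.16 kg, five steel pins lying in its foam (fixed). It starts on the sloping stand, tilted 30 degrees, cut-corner end uphill. Grip it across the 56 mm width on the wall above the skirt. Skirt hollow below: 60x100 mm inside, 10 mm deep, mouth 1 mm wider a side. Axes as bottom_tray. Fully home, its origin is 20 mm above bottom_tray's.
- lid: Loose grey lid, ~0.10 kg, flat on the worktop. Same skirt as the trays (66x106 mm outside, 13 high, hollow 10 mm deep); above it a solid crown, 48x88 mm, upright sides, flat top 26 mm above the underside, blank paper label. Grip it across the crown. Origin: centre of the underside; x to the cut-corner end, z up. Fully home, its origin is 20 mm above middle_tray's.
- stand: Fixed dark sheet-steel easel, 92 mm wide, 105 deep, 73 high at the back. Its deck slopes up 30 degrees towards the stand's +x (to the robot's left and away); two lip tabs at the low edge, 9 mm above the deck, keep the tray from sliding; nothing rises beside the deck. Origin: centre of the underside, on the worktop; z up.
- bottom_tray_cut (a point): Cut-corner end of the bottom tray: on its centre line in the plane of the underside, 48 mm from the origin along x. The two corners at this end are cut at 45 degrees (16 mm on the wall, 19 mm on the skirt), the other two are square, so the next part fits over the rim one way round only, with 2 mm play a side.
- middle_tray_cut (a point): The same point of the middle tray.
- lid_cut (a point): The same point of the lid.
- stamp_a: Loose rubber stamp with a black knob handle on a wooden block, 25 x 62 x 70 mm high, standing behind the work; a bystander. Origin at the centre of the underside.
- stamp_b: The second, similar stamp, further to the right; a bystander. Origin at the centre of the underside.
- correction_tape: Loose correction-tape mouse lying flat, 39 x 88 x 14 mm; a bystander. Origin at the centre of the underside.
- eraser: Loose eraser in a card sleeve, 23 x 58 x 13 mm; a bystander. Origin at the centre of the underside.

How it is judged:
At the end, for the whole second after the job is handed in: Middle tray on bottom tray and lid on middle tray, each fully home (underside 18 to 22.5 mm above the one below, nominally 20), centred within 5 mm, cut-corner end points within 6 mm, all level within 0.05 rad and at rest; bottom tray within 30 mm of its start (z of middle_tray in the frame of bottom_tray between 0.018 and 0.0225 m and horizontal distance between middle_tray and bottom_tray below 0.005 m and horizontal distance between middle_tray_cut and bottom_tray_cut below 0.006 m and z of lid in the frame of middle_tray between 0.018 and 0.0225 m and horizontal distance between lid and middle_tray below 0.005 m and horizontal distance between lid_cut and middle_tray_cut below 0.006 m and angle between each of lid, middle_tray, bottom_tray's own z axis and vertical below 0.05 rad and distance of bottom_tray from where it was at the start of the episode below 0.03 m and linear speed of each of lid, middle_tray below 0.02 m/s); the robot touches nothing.
It fails at once if the middle tray or the lid is dropped (moves faster than 0.5 m/s with no finger on it; a fall of about 13 mm) ((contact force between the fingers and middle_tray below 0.02 N and linear speed of middle_tray above 0.5 m/s) or (contact force between the fingers and lid below 0.02 N and linear speed of lid above 0.5 m/s)).
It fails at once if a stamp, the correction tape or the eraser is pushed more than 30 mm, or a stamp is knocked over (distance of any of stamp_a, stamp_b, correction_tape, eraser from where it was at the start of the episode above 0.03 m or angle between any of stamp_a, stamp_b's own z axis and vertical above 0.6 rad).
It also fails if it takes over 54 s, if anything falls off the work surface, if the arm or the gripper's body presses on something with over 40 N, if the wrist force passes 120 N, or if a joint passes its speed limit or range.

### The arm

A 6-joint arm with a two-finger parallel gripper is mounted at the origin on a cart in front of the work surface, level with it; the furniture and walls round the work are solid. World frame = base frame: x ahead of the robot, y to its left, z up, the work surface at z = 0. Lengths are in m, angles in rad, forces in N, time in s.
With the tool pointing down it reaches from about 0.3 to 0.775 m from the base axis. Payload 14.6 kg.
Tool frame: the origin (TCP) lies on the centre line of the jaws, within the pads' length; the fingertips stand 17 mm ahead of it and the grasp point (between the pads) lies 2 mm behind it; z points along the fingers, y is the direction in which the jaws open and shut (so a half turn about z gives the same grasp; the last joint's range is limited). The gripper opens to 94 mm and grips with 3 to 60 N. Pads are 16 mm wide; open, the fingers measure 119 mm over their backs; the gripper's body (75 mm by 177 mm) begins 78 mm behind the grasp point.
Start: joints at [-1.321, 0.3, 1.521, -0, 1.321, -0.067], TCP at [0.171, -0.523, 0.222] pointing down, gripper open.
Joint ranges: [-3.03, 3.03], [-0.79, 2.21], [0.23, 2.52], [-1.04, 4.18], [0, 3.07], [-2.55, 2.55]. Speed limits (rad/s): [2.22, 2.22, 2.57, 3.14, 3.14, 3.14].

### API

Orientations are given as [roll, pitch, yaw] about the fixed x, y, z axes, in that order (R = Rz(yaw) Ry(pitch) Rx(roll)).
In Python, from bench import sense, grab_frame, job_done gives the robot as it stands.
- The arm moves only by the tool carry_out, never from a script. Its arguments are lists of equal length, an entry for each row: "fingers": the finger opening in m, from 0 to 0.094; "linear": the shift along the tool's x, y, z in m, a list of three; "twist": the turn about the tool's z in rad. In form: {"fingers": [fingers, ...], "linear": [[x, y, z], ...], "twist": [twist, ...]}. A call has 1 to 20 rows; each row is the pose to reach, as a shift and turn from the pose commanded when the call began, along the tool's axes at that moment; what a row does not reach only later rows make up. A row lasts 1/10 s, in which the tool goes at most 50 mm and 8.59 degrees, less where a joint would pass 70% of its speed; a pose out of reach is approached as far as the arm can. A call with a gripper value outside its range is refused whole. The fingers move at their own pace and stop on an object; the grip force is fixed at half the most. Time passes only in rows, so rows that repeat a pose let the fingers close. It gives the time, the measured TCP pose, the force and the opening at its end, in the units of the state.
- sense(): the state, without advancing time (a new reading comes with each control period).
- grab_frame(name): name is "side" or "top" or "wrist"; returns a dict with "img" (480x640x3 uint8, red, green, blue), "range_z" (480x640 float32, m along the optical axis (not along the pixel's ray), 0 where there is no reading), "fx", "fy", "cx", "cy" (pixels), "eye" and "orientation" of the camera in the world. Camera axes: x right, y up, looking along -z (the intrinsics and any distortion apply to the point x, -y, -z); pixel columns grow to the right and rows downward; lengths in m; the calibration is good to about 2 mm. A picture is of the moment at which its call begins.
- job_done(): hands the job in, once; it reports no verdict.
The state is a dict: "clock": time; "joints": joint angles; "qd": joint speeds; "effort": joint torques, N m; "tool_pos": TCP position; "ee_rot": TCP orientation; "contact_force": force on the tool from outside, world axes, zero at the start; "moment": the same for the moment, N m; "width": finger opening in m.
Only numpy, scipy, OpenCV 4.12 (cv2) and the standard library are available. Lean on these libraries where they do the work, as an engineer would, in place of code of your own. Each camera call takes 0.05 s, during which the arm holds its last target. There are 200 camera calls.

## Working session

There is one attempt and no reset: what is moved stays moved. The work goes in short steps, Python scripts to look and compute and a tool call to move; the robot and the scene stay as the last step left them, time stands still between calls to the robot, and variables do not carry over. Pictures are saved under pics/ and viewed, about 8 in all and at most 12, crops included, and the job is handed in when it is done.

Besides the shell and the picture viewer there is one more tool, called after "Request:" as a command line: name --pt "numbers of a row" for each row, then --argument value for the rest. carry_out: Moves the arm, as the interface text tells. Its arguments: {"type":"object","properties":{"fingers":{"type":"array"},"linear":{"type":"array"},"twist":{"type":"array"}},"required":["fingers","linear","twist"]}

```bash
mkdir -p pics; cat > h.py <<'E'
import numpy as np,cv2
from scipy.spatial.transform import Rotation as R
from bench import sense,grab_frame,job_done
def rot(o):
    o=np.asarray(o,float)
    return o if o.shape==(3,3) else (R.from_euler('xyz',o).as_matrix() if o.size==3 else R.from_quat(o).as_matrix())
def cloud(f):
    z=f["range_z"]; v,u=np.indices(z.shape)
    c=np.stack([(u-f["cx"])/f["fx"]*z,-(v-f["cy"])/f["fy"]*z,-z],-1)
    return c@rot(f["orientation"]).T+np.asarray(f["eye"])
def save(f,n,crop=None):
    im=cv2.cvtColor(f["img"],cv2.COLOR_RGB2BGR)
    if crop: im=im[crop[1]:crop[3],crop[0]:crop[2]]
    cv2.imwrite("pics/"+n+".png",im)
E
python3 - <<'E'
from h import *
print(sense())
for n in("top","side"):
    f=grab_frame(n); print(n,{k:f[k] for k in f if k not in("img","range_z")}); save(f,n); np.savez(""+n,P=cloud(f),img=f["img"])
E
```

```text
{'clock': 0.0, 'joints': array([-1.32059124e+00,  3.00471687e-01,  1.52157264e+00, -1.11207408e-05,
        1.32070845e+00, -6.66064361e-02]), 'qd': array([-6.51917089e-04, -4.57040870e-04, -1.63534388e-03, -5.03591858e-04,
       -9.73885817e-04, -1.96340413e-05]), 'effort': array([-4.21902223e-03, -5.31807446e+01, -3.52741277e+01,  7.06428546e-02,
        2.44482147e-02, -1.15730440e-04]), 'tool_pos': array([ 0.17127718, -0.52239595,  0.22188957]), 'ee_rot': array([-3.14043438e+00, -6.64673694e-05,  3.16814238e-01]), 'contact_force': array([-0.35069019,  0.38598995,  0.52155889]), 'moment': array([-0.02243445, -0.01216204, -0.04082449]), 'width': 0.09405023939341899}
top {'fx': 467.461215873296, 'fy': 467.461215873296, 'cx': 323.15665887993447, 'cy': 237.48928638142826, 'eye': array([ 0.42377424, -0.12554623,  0.92392925]), 'orientation': array([ 0.11603596, -0.01240929, -1.58453586])}
side {'fx': 447.32291362987434, 'fy': 447.32291362987434, 'cx': 318.75617126976636, 'cy': 234.88944811446342, 'eye': array([ 0.25879113, -1.02362947,  0.41211842]), 'orientation': array([ 1.224316  , -0.01210998, -0.26678242])}
```

View pics/top.png

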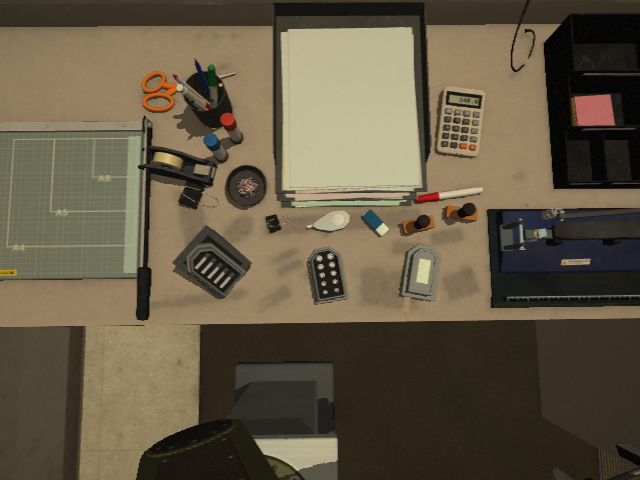

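View pics/side.png

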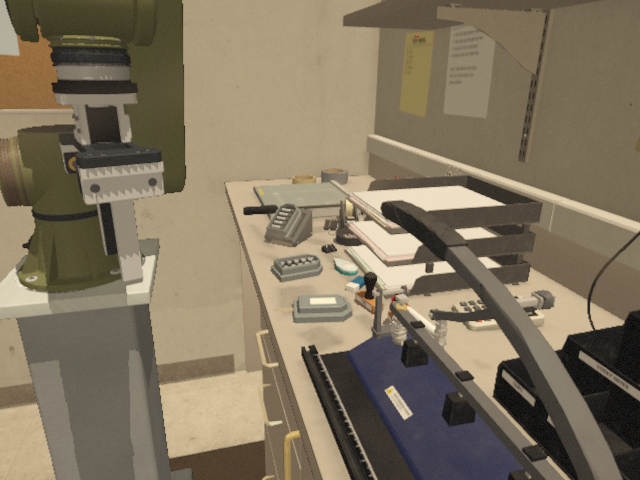

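Top view: middle tray on the stand at about (215,265), cut end up-left; bottom tray at (327,275) and lid at (420,272), both with their cut ends up (away). I'll measure these from depth.

```bash
cat >> h.py <<'E'
def rect(P,box,zlo,zhi):
    m=(P[...,0]>box[0])&(P[...,0]<box[1])&(P[...,1]>box[2])&(P[...,1]<box[3])&(P[...,2]>zlo)&(P[...,2]<zhi)
    q=P[m][:,:2]; (c,s,a)=cv2.minAreaRect((q*1000).astype(np.float32))
    if s[0]<s[1]: a+=90; s=s[::-1]
    return np.array(c)/1000,s,a,len(q)
E
python3 - <<'E'
from h import *
P=np.load("top.npz")["P"]
for n,(u,v) in dict(mid=(215,265),bot=(327,275),lid=(420,272),tape=(328,220),er=(375,222),sa=(417,225),sb=(461,212),clip=(272,223),table=(370,290)).items(): print(n,P[v,u].round(4))
for n,(u,v) in dict(bot=(327,275),lid=(420,272)).items():
    c=P[v,u]
    b=(c[0]-.07,c[0]+.065,c[1]-.065,c[1]+.065)
    for z in ((.006,.05),(.019,.05)): print(n,z,rect(P,b,*z))
c=P[265,215]; b=(c[0]-.1,c[0]+.1,c[1]-.1,c[1]+.1)
print("stand+tray",rect(P,b,.012,.2))
m=(abs(P[...,0]-c[0])<.1)&(abs(P[...,1]-c[1])<.1)&(P[...,2]>.01)
q=P[m]; print(q[:,2].max(), q[q[:,2].argmax()])
s=sense(); 
f=grab_frame("wrist"); print(f["eye"],f["orientation"],s["tool_pos"])
E
```

```text
mid [0.4755 0.0615 0.0639]
bot [ 0.456  -0.1446  0.0203]
lid [ 0.4592 -0.3236  0.0249]
tape [ 0.5643 -0.1483  0.0133]
er [ 0.5591 -0.2408  0.0145]
sa [ 0.5497 -0.3198  0.0314]
sb [ 0.574  -0.406   0.0327]
clip [ 0.5602 -0.0378  0.0099]
table [ 4.262e-01 -2.292e-01 -4.000e-04]
bot (0.006, 0.05) (array([ 0.46042303, -0.15863396]), (105.92781829833984, 91.66987609863281), 9.508020401000977, 1749)
bot (0.019, 0.05) (array([ 0.4582413, -0.1458705]), (95.77501678466797, 55.88043212890625), 9.470908164978027, 1132)
lid (0.006, 0.05) (array([ 0.46156543, -0.33030716]), (106.12410736083984, 66.80077362060547), 169.37389373779297, 1766)
lid (0.019, 0.05) (array([ 0.46154114, -0.32984961]), (87.99974822998047, 48.36178970336914), 169.75940704345703, 1109)
stand+tray (array([0.51295331, 0.0370239 ]), (182.87826538085938, 109.61566162109375), 138.44964981079102, 3115)
0.09309039039127676 [0.49370563 0.08730065 0.09309039]
[ 0.24409185 -0.49942267  0.38441803] [-2.65566728e-01  3.12022819e-05 -1.25427628e+00] [ 0.17128485 -0.5224144   0.22196228]
```

```bash
cat >> h.py <<'E'
def to_tool(target,yaw):
    s=sense(); T=rot(s["ee_rot"]); y=np.arctan2(T[1,0],T[0,0])
    d=T.T@(np.array(target)-s["tool_pos"]); tw=-((yaw-y+np.pi/2)%np.pi-np.pi/2)
    print("linear",d.round(4),"twist",round(tw,4),"| yaw now",round(y,4),"j6",s["joints"][5].round(3))
def normals(P,m,w=3):
    out=[];idx=np.argwhere(m)
    for v,u in idx[::2]:
        q=P[v-w:v+w+1,u-w:u+w+1].reshape(-1,3); c=q-q.mean(0)
        S,V=np.linalg.svd(c,full_matrices=False)[1:]
        n=V[2]*np.sign(V[2][2]); out.append((*n,S[2]/np.sqrt(len(q)),v,u))
    return np.array(out)
E
python3 - <<'E'
from h import *
P=np.load("top.npz")["P"]
m=np.zeros(P.shape[:2],bool); m[228:300,172:252]=1; m&=P[...,2]>.012
N=normals(P,m,2)
t=np.degrees(np.arccos(N[:,2])); k=(t>24)&(t<36)&(N[:,3]<.0007)
n=np.median(N[k,:3],0); n/=np.linalg.norm(n); print(k.sum(),n,np.degrees(np.arccos(n[2])),"yaw up",np.degrees(np.arctan2(-n[1],-n[0])))
yaw=np.arctan2(-n[1],-n[0])
q=P[m]; s=-q[:,0]*0+ (q@n); print(np.histogram(s,30))
to_tool([.43,.02,.24],yaw)
E
```

```text
0 [nan nan nan] nan yaw up nan
  return _methods._mean(a, axis=axis, dtype=dtype,
  ret = um.true_divide(
Traceback (most recent call last):
ValueError: autodetected range of [nan, nan] is not finite
```

Request:
carry_out --fingers '[0.094, 0.094, 0.094, 0.094, 0.094, 0.094, 0.094, 0.094, 0.094, 0.094, 0.094, 0.094, 0.094, 0.094, 0.094, 0.094, 0.094, 0.094]' --pt "0.03 -0.029 0" --pt "0.06 -0.058 0" --pt "0.09 -0.087 0" --pt "0.12 -0.116 0" --pt "0.15 -0.145 0" --pt "0.18 -0.174 0" --pt "0.21 -0.203 0" --pt "0.24 -0.232 -0.005" --pt "0.27 -0.261 -0.01" --pt "0.3 -0.29 -0.01" --pt "0.33 -0.32 -0.01" --pt "0.36 -0.349 -0.01" --pt "0.39 -0.378 -0.01" --pt "0.42 -0.407 -0.01" --pt "0.45 -0.436 -0.01" --pt "0.474 -0.46 -0.01" --pt "0.474 -0.46 -0.01" --pt "0.474 -0.46 -0.01" --twist '[-0.03, -0.06, -0.09, -0.12, -0.15, -0.18, -0.21, -0.24, -0.27, -0.3, -0.33, -0.36, -0.39, -0.42, -0.45, -0.47, -0.47, -0.47]'

```text
clock: 1.95
tool_pos: [0.4782, 0.0624, 0.232]
ee_rot: [-3.141, 0.001, 0.788]
contact_force: [0.3, -0.7, -0.3]
width: 0.094
```

```bash
python3 - <<'E'
from h import *
f=grab_frame("wrist"); save(f,"w1"); P=cloud(f); np.savez("w1",P=P)
print(sense()["tool_pos"],sense()["ee_rot"],f["eye"],f["orientation"],(f["range_z"]>0).mean())
E
```

```text
[0.47808514 0.06172231 0.2322065 ] [-3.14124545e+00  6.21322395e-04  7.86677448e-01] [0.53248649 0.11582505 0.39441576] [-2.66880309e-01 -1.53402443e-04 -7.83178599e-01] 0.9960481770833334
```

View pics/w1.png

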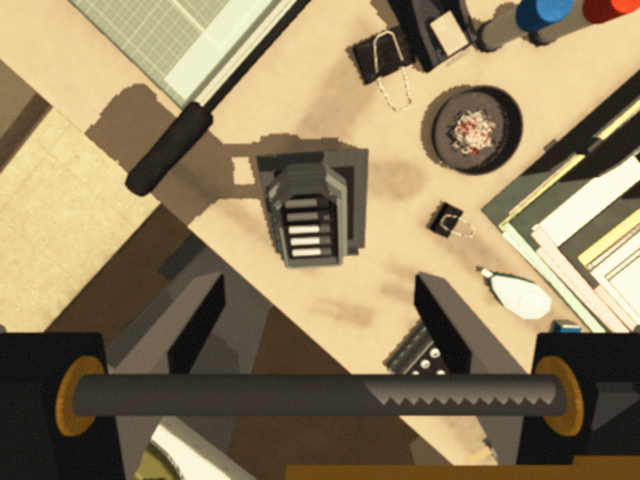

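Wrist view: tray centred at about (308,215), cut end up, running almost along the tool x axis; the cutter arm lies on the left at (170,150).

```bash
python3 - <<'E'
from h import *
P=np.load("w1.npz")["P"]
m=np.zeros(P.shape[:2],bool); m[155:268,262:358]=1
N=normals(P,m,3)
t=np.degrees(np.arccos(N[:,2])); k=(t>24)&(t<36)&(N[:,3]<.0008)
n=np.median(N[k,:3],0); n/=np.linalg.norm(n); yaw=np.arctan2(-n[1],-n[0])
print(k.sum(),n,np.degrees(np.arccos(n[2])),"yaw",yaw)
th=np.radians(30)
# pixels of rim/shelf by plane offset
q=P[150:275,250:365].reshape(-1,3)
for it in range(2):
    X=np.array([np.cos(yaw)*np.cos(th),np.sin(yaw)*np.cos(th),np.sin(th)]);Y=np.array([-np.sin(yaw),np.cos(yaw),0]);Z=np.cross(X,Y)
    h=q@Z; a=np.c_[q@X,q@Y]
    H,e=np.histogram(h,np.arange(h.min(),h.max(),.001)); 
    if it==0: print([(round(x,4),c) for x,c in zip(e,H) if c>40])
    top=h.max() if it==0 else None
    rimh=np.sort(h)[-60]
    s=h>rimh-.009
    c,sz,ang=cv2.minAreaRect((a[s]*1000).astype(np.float32))
    print(rimh,s.sum(),c,sz,ang)
    dang=(ang+45)%90-45; 
    yaw+=np.radians(dang)/np.cos(th)*0.9
    ctr=X*c[0]/1000+Y*c[1]/1000+Z*rimh; print("rim centre",ctr,"yaw",yaw)
o=P[100:200,125:215]; print("cutter max z",o[...,2].max())
E
```

```text
773 [-0.34239127 -0.40855394  0.84608031] 32.21213215688138 yaw 0.8732771080216597
[(np.float64(-0.2079), np.int64(60)), (np.float64(-0.2069), np.int64(86)), (np.float64(-0.2059), np.int64(83)), (np.float64(-0.1779), np.int64(45)), (np.float64(-0.1689), np.int64(41)), (np.float64(-0.1679), np.int64(42)), (np.float64(-0.1649), np.int64(46)), (np.float64(-0.1629), np.int64(43)), (np.float64(-0.1609), np.int64(46)), (np.float64(-0.1599), np.int64(48)), (np.float64(-0.1589), np.int64(46)), (np.float64(-0.1579), np.int64(41)), (np.float64(-0.1569), np.int64(42)), (np.float64(-0.1559), np.int64(48)), (np.float64(-0.1549), np.int64(45)), (np.float64(-0.1539), np.int64(63)), (np.float64(-0.1529), np.int64(56)), (np.float64(-0.1519), np.int64(66)), (np.float64(-0.1509), np.int64(67)), (np.float64(-0.1499), np.int64(73)), (np.float64(-0.1489), np.int64(99)), (np.float64(-0.1479), np.int64(104)), (np.float64(-0.1469), np.int64(104)), (np.float64(-0.1459), np.int64(168)), (np.float64(-0.1449), np.int64(603)), (np.float64(-0.1439), np.int64(1805)), (np.float64(-0.1429), np.int64(1513)), (np.float
[... 744 characters left out ...]
.float64(-0.1219), np.int64(324)), (np.float64(-0.1209), np.int64(353)), (np.float64(-0.1199), np.int64(515)), (np.float64(-0.1189), np.int64(488)), (np.float64(-0.1179), np.int64(325)), (np.float64(-0.1169), np.int64(233)), (np.float64(-0.1159), np.int64(208)), (np.float64(-0.1149), np.int64(240)), (np.float64(-0.1139), np.int64(411)), (np.float64(-0.1129), np.int64(151))]
0.1261748057863249 61 (570.2903442382812, -333.7213439941406) (0.0, 0.0) 0.0
rim centre [0.53248649 0.11582503 0.39441576] yaw 0.8732771080216597
0.1261748057863249 61 (570.2903442382812, -333.7213439941406) (0.0, 0.0) 0.0
rim centre [0.53248649 0.11582503 0.39441576] yaw 0.8732771080216597
cutter max z 0.3944157640263421
```

```bash
python3 - <<'E'
from h import *
P=np.load("w1.npz")["P"]
th=np.radians(30); yaw=.8733
q=P[150:275,250:365].reshape(-1,3); q=q[q[:,2]<.2]
for it in range(5):
    X=np.array([np.cos(yaw)*np.cos(th),np.sin(yaw)*np.cos(th),np.sin(th)]);Y=np.array([-np.sin(yaw),np.cos(yaw),0]);Z=np.cross(X,Y)
    h=q@Z; a=np.c_[q@X,q@Y]
    deck=np.median(h[(h>np.percentile(h,97)-.034)&(h<np.percentile(h,97)-.026)])
    for lo,hi in((.008,.04),(.018,.04)):
        s=(h>deck+lo)&(h<deck+hi)
        c,sz,ang=cv2.minAreaRect((a[s]*1000).astype(np.float32)); d=(ang+45)%90-45
        print(lo,s.sum(),np.round(c,1),np.round(sz,1),round(d,2))
    yaw+=np.radians(d)*.8
    o=X*c[0]/1000+Y*c[1]/1000+Z*deck
    print("origin",o,"yaw",yaw,deck)
rt=o+Z*.020
print("grip ref (20mm along n)",rt)
o2=P[100:200,125:215,2]; print("cutter max z",o2[o2<.3].max())
to_tool([*rt[:2],.2],yaw)
E
```

```text
0.008 6783 [ 331.8 -324.9] [ 77.2 109.4] -1.13
0.018 5256 [ 334.1 -319. ] [56.2 95.7] -1.06
origin [0.47626402 0.07171423 0.0431902 ] yaw 0.8584958070795803 -0.14303134392072456
0.008 6788 [ 335.9 -319.6] [ 77.2 109.4] -0.4
0.018 5261 [ 338.2 -313.8] [56.2 95.7] -0.32
origin [0.47644413 0.0716407  0.04308466] yaw 0.853979618503024 -0.1454949760726505
0.008 6788 [ 337.1 -318. ] [ 77.2 109.4] -0.17
0.018 5264 [ 339.4 -312.2] [56.2 95.7] -0.1
origin [0.47649593 0.07161417 0.04306024] yaw 0.8526018054814606 -0.1462298155287678
0.008 6787 [ 337.5 -317.5] [ 77.2 109.4] -0.1
0.018 5264 [ 339.8 -311.7] [56.2 95.7] -0.03
origin [0.47651186 0.07160611 0.04305259] yaw 0.8521812390821153 -0.1464535348995965
0.008 6787 [ 337.6 -317.3] [ 77.2 109.4] -0.08
0.018 5264 [ 339.9 -311.5] [56.2 95.7] -0.01
origin [0.47651774 0.07160485 0.04304746] yaw 0.8520530877704606 -0.14652497039975415
grip ref (20mm along n) [0.46993431 0.06407767 0.06036796]
cutter max z 0.06065638456451833
linear [-0.0041 -0.0074  0.0322] twist -0.0654 | yaw now 0.7867 j6 0.837
```

Request:
carry_out --fingers '[0.094, 0.094, 0.094, 0.094, 0.094, 0.094, 0.094, 0.094, 0.094]' --pt "-0.004 -0.0074 0.01" --pt "-0.004 -0.0074 0.04" --pt "-0.004 -0.0074 0.07" --pt "-0.004 -0.0074 0.1" --pt "-0.004 -0.0074 0.125" --pt "-0.004 -0.0074 0.143" --pt "-0.004 -0.0074 0.153" --pt "-0.004 -0.0074 0.156" --pt "-0.004 -0.0074 0.156" --twist '[-0.065, -0.065, -0.065, -0.065, -0.065, -0.065, -0.065, -0.065, -0.065]'

```text
clock: 2.9
tool_pos: [0.4705, 0.0641, 0.0769]
ee_rot: [3.141, -0.0, 0.851]
contact_force: [-0.0, -0.3, 0.6]
width: 0.0941
```

```bash
python3 - <<'E'
from h import *
to_tool([.46993,.06408,.076],.852)
print(sense()["contact_force"])
E
```

```text
linear [-0.0004 -0.0004  0.0009] twist -0.001 | yaw now 0.851 j6 0.778
[-0.0270035  -0.26513597  0.59801439]
```

Positioned; close, then lift.

Request:
carry_out --fingers '[0.07, 0.055, 0.045, 0.045, 0.045, 0.045, 0.045, 0.045, 0.045, 0.045]' --pt "0 0 0" --pt "0 0 0" --pt "0 0 0" --pt "0 0 0" --pt "0 0 0" --pt "0 0 0" --pt "0 0 0" --pt "0 0 0" --pt "0 0 0" --pt "0 0 0" --twist '[0, 0, 0, 0, 0, 0, 0, 0, 0, 0]'

```text
clock: 3.9
tool_pos: [0.4704, 0.0646, 0.0765]
ee_rot: [-3.142, -0.0, 0.852]
contact_force: [-2.2, 1.4, 4.8]
width: 0.0552
```

Request:
carry_out --fingers '[0.045, 0.045, 0.045, 0.045, 0.045, 0.045, 0.045, 0.045, 0.045]' --pt "0 0 -0.002" --pt "0 0 -0.006" --pt "0 0 -0.012" --pt "0 0 -0.022" --pt "0 0 -0.035" --pt "0 0 -0.05" --pt "0 0 -0.065" --pt "0 0 -0.075" --pt "0 0 -0.075" --twist '[0, 0, 0, 0, 0, 0, 0, 0, 0]'

```text
clock: 4.8
tool_pos: [0.471, 0.0646, 0.1532]
ee_rot: [3.14, -0.002, 0.852]
contact_force: [0.3, -0.1, -1.8]
width: 0.0556
```

```bash
python3 - <<'E'
from h import *
f=grab_frame("side"); save(f,"s2",(200,120,520,360)); f=grab_frame("wrist"); save(f,"w2"); 
print(sense()["width"],sense()["contact_force"])
to_tool([.450,-.238,.15],0)
E
```

```text
0.055391779767664025 [ 0.39269263 -0.47901498 -1.83351869]
linear [-0.241   0.184   0.0014] twist 0.8518 | yaw now 0.8518 j6 0.778
```

View pics/s2.png

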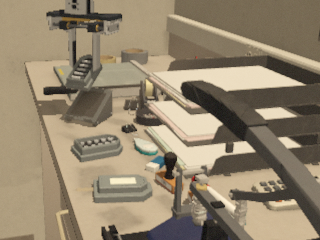

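Request:
carry_out --fingers '[0.045, 0.045, 0.045, 0.045, 0.045, 0.045, 0.045, 0.045, 0.045, 0.045, 0.045, 0.045, 0.045, 0.045]' --pt "-0.01 0.008 0" --pt "-0.03 0.023 0" --pt "-0.055 0.042 0" --pt "-0.08 0.061 0" --pt "-0.105 0.08 0" --pt "-0.13 0.099 0" --pt "-0.155 0.118 0" --pt "-0.18 0.137 0" --pt "-0.205 0.156 0" --pt "-0.225 0.172 0.01" --pt "-0.237 0.181 0.03" --pt "-0.241 0.184 0.05" --pt "-0.241 0.184 0.06" --pt "-0.241 0.184 0.06" --twist '[0.04, 0.11, 0.19, 0.27, 0.35, 0.43, 0.51, 0.59, 0.67, 0.74, 0.8, 0.852, 0.852, 0.852]'

```text
clock: 6.3
tool_pos: [0.4491, -0.2378, 0.09]
ee_rot: [-3.14, 0.003, 0.0]
contact_force: [0.5, -0.2, -1.6]
width: 0.0557
```

```bash
python3 - <<'E'
from h import *
f=grab_frame("side"); save(f,"s3",(220,180,480,380)); 
print(sense()["contact_force"])
to_tool([.450,-.238,.06],0)
E
```

```text
[-0.61883813 -0.23428765 -0.41167966]
linear [0.0003 0.0002 0.0312] twist 0.0006 | yaw now 0.0006 j6 1.012
```

View pics/s3.png

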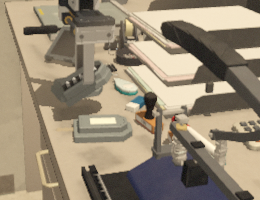

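The tray is held, tilted, above the free gap; lower it so its low edge meets the worktop and it rotates level in the grip.

Request:
carry_out --fingers '[0.045, 0.045, 0.045, 0.045, 0.045, 0.045, 0.045, 0.045, 0.045, 0.045, 0.045, 0.045]' --pt "0 0 0.01" --pt "0 0 0.02" --pt "0 0 0.026" --pt "0 0 0.03" --pt "0 0 0.033" --pt "0 0 0.036" --pt "0 0 0.039" --pt "0 0 0.042" --pt "0 0 0.045" --pt "0 0 0.048" --pt "0 0 0.05" --pt "0 0 0.05" --twist '[0, 0, 0, 0, 0, 0, 0, 0, 0, 0, 0, 0]'

```text
clock: 7.55
tool_pos: [0.4518, -0.2387, 0.0426]
ee_rot: [3.139, -0.004, 0.0]
contact_force: [4.7, -0.8, 5.8]
width: 0.0561
```

```bash
python3 - <<'E'
from h import *
f=grab_frame("side"); save(f,"s4",(220,180,480,380)); 
print(sense()["contact_force"],sense()["moment"])
E
```

```text
[ 5.20912909 -0.74201995  5.47597969] [-0.09638349 -0.76373611  0.08039238]
```

View pics/s4.png

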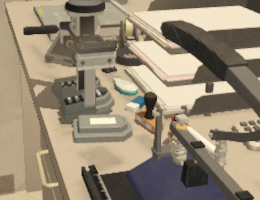

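It is rotating with only about 6 N; continue the last few mm.

Request:
carry_out --fingers '[0.045, 0.045, 0.045, 0.045, 0.045, 0.045]' --pt "0 0 0.002" --pt "0 0 0.004" --pt "0 0 0.005" --pt "0 0 0.006" --pt "0 0 0.007" --pt "0 0 0.007" --twist '[0, 0, 0, 0, 0, 0]'

```text
clock: 8.2
tool_pos: [0.4515, -0.2386, 0.0355]
ee_rot: [3.14, -0.003, 0.0]
contact_force: [4.2, -0.6, 5.3]
width: 0.0556
```

```bash
python3 - <<'E'
from h import *
print(sense()["contact_force"],sense()["moment"])
f=grab_frame("side"); P=cloud(f); 
m=(abs(P[...,0]-.45)<.07)&(P[...,1]<-.20)&(P[...,1]>-.277)&(P[...,2]>.008)&(P[...,2]<.06)
for a,b in zip(np.arange(.38,.52,.01),np.arange(.39,.53,.01)):
    k=m&(P[...,0]>a)&(P[...,0]<b)
    if k.sum()>3: print(round(a,2),k.sum(),P[k][:,2].min().round(4),P[k][:,2].max().round(4))
E
```

```text
[ 4.18327119 -0.57394058  5.27856436] [-0.06370058 -0.66844874  0.0702102 ]
0.39 24 0.0081 0.015
0.4 137 0.0085 0.0326
0.41 118 0.009 0.0318
0.42 112 0.0082 0.0318
0.43 149 0.0113 0.0588
0.44 175 0.0097 0.0593
0.45 81 0.0091 0.06
0.46 56 0.0099 0.0318
0.47 107 0.0081 0.0333
0.48 104 0.0093 0.0334
0.49 78 0.0101 0.0328
0.5 12 0.0086 0.0172
```

Nearly level; press 2 mm more, release and rise for a look.

Request:
carry_out --fingers '[0.045, 0.045, 0.045, 0.06, 0.068, 0.072, 0.074, 0.074, 0.074, 0.074, 0.074, 0.074, 0.074, 0.074]' --pt "0 0 0.001" --pt "0 0 0.002" --pt "0 0 0.002" --pt "0 0 0.001" --pt "0 0 0" --pt "0 0 0" --pt "0 0 -0.003" --pt "0 0 -0.01" --pt "0 0 -0.03" --pt "0 0 -0.06" --pt "0 0 -0.09" --pt "0 0 -0.12" --pt "0 0 -0.135" --pt "0 0 -0.135" --twist '[0, 0, 0, 0, 0, 0, 0, 0, 0, 0, 0, 0, 0, 0]'

```text
clock: 9.65
tool_pos: [0.4508, -0.2384, 0.1719]
ee_rot: [3.139, -0.004, -0.0]
contact_force: [0.1, 0.1, -0.6]
width: 0.0741
```

```bash
cat >> h.py <<'E'
def comps(P,zlo,zhi,lab=""):
    """flat objects by height band: centre, size, long-axis yaw, cut end"""
    m=((P[...,2]>zlo)&(P[...,2]<zhi)&(P[...,0]>.37)&(P[...,0]<.53)&(P[...,1]<-.08)&(P[...,1]>-.40)).astype(np.uint8)
    n,L,st,_=cv2.connectedComponentsWithStats(m)
    for i in range(1,n):
        if st[i,4]<800: continue
        c,s,a=cv2.minAreaRect((P[L==i][:,:2]*1000).astype(np.float32))
        if s[0]<s[1]: a+=90; s=s[::-1]
        a=(a+90)%180-90
        print(lab,"n",st[i,4],"c",np.round(c,1),"size",np.round(s,1),"yaw deg",round(a,2),"zmax",np.percentile(P[L==i][:,2],98).round(4))
E
python3 - <<'E'
from h import *
f=grab_frame("wrist"); save(f,"w5"); P=cloud(f); P[f["range_z"]==0]=9
print(sense()["tool_pos"])
comps(P,.018,.05,"wall"); comps(P,.007,.05,"skirt")
E
```

```text
[ 0.4502679  -0.23813221  0.17013878]
wall n 7845 c [ 459.  -146.6] size [96.3 56.8] yaw deg 9.57 zmax 0.0307
wall n 6197 c [ 462.3 -330.7] size [88.4 48.7] yaw deg -10.65 zmax 0.0274
wall n 7489 c [ 454.9 -239.8] size [95.7 56.1] yaw deg 0.01 zmax 0.0308
skirt n 9259 c [ 462.4 -330.9] size [106.1  66.8] yaw deg -10.68 zmax 0.0272
skirt n 9311 c [ 459.2 -147. ] size [106.3  66.1] yaw deg 10.02 zmax 0.0307
skirt n 8968 c [ 454.7 -239.8] size [105.8  66.2] yaw deg 0.06 zmax 0.0307
```

View pics/w5.png

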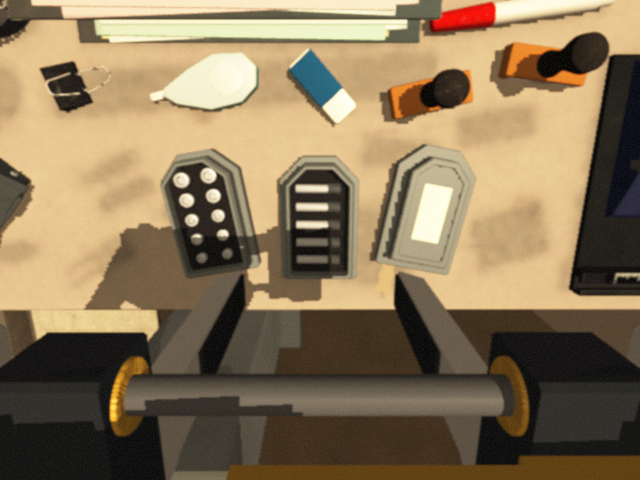

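Wrist view: the three parts lie side by side (bottom ~(205,215), middle ~(318,215), lid ~(425,210)), all flat, cut ends up; middle is level on the worktop. Regrasp it.

Request:
carry_out --fingers '[0.074, 0.074, 0.074, 0.074, 0.074, 0.074, 0.074, 0.074, 0.06, 0.045, 0.045, 0.045, 0.045, 0.045, 0.045]' --pt "0.0046 0.0007 0.02" --pt "0.0046 0.0007 0.05" --pt "0.0046 0.0007 0.08" --pt "0.0046 0.0007 0.105" --pt "0.0046 0.0007 0.125" --pt "0.0046 0.0007 0.134" --pt "0.0046 0.0007 0.1375" --pt "0.0046 0.0007 0.1375" --pt "0.0046 0.0007 0.1375" --pt "0.0046 0.0007 0.1375" --pt "0.0046 0.0007 0.1375" --pt "0.0046 0.0007 0.1375" --pt "0.0046 0.0007 0.1375" --pt "0.0046 0.0007 0.1375" --pt "0.0046 0.0007 0.1375" --twist '[0, 0, 0, 0, 0, 0, 0, 0, 0, 0, 0, 0, 0, 0, 0]'

```text
clock: 11.2
tool_pos: [0.455, -0.2389, 0.0326]
ee_rot: [3.141, -0.001, -0.0]
contact_force: [-1.2, 1.6, 6.1]
width: 0.0558
```

Request:
carry_out --fingers '[0.045, 0.045, 0.045, 0.045, 0.045, 0.045, 0.045]' --pt "0 0 -0.003" --pt "0 0 -0.01" --pt "0 0 -0.025" --pt "0 0 -0.042" --pt "0 0 -0.056" --pt "0 0 -0.06" --pt "0 0 -0.06" --twist '[0, 0, 0, 0, 0, 0, 0]'

```text
clock: 11.9
tool_pos: [0.4549, -0.2388, 0.0924]
ee_rot: [3.141, -0.001, -0.0]
contact_force: [-1.1, 0.8, -1.2]
width: 0.0558
```

```bash
python3 - <<'E'
from h import *
for n in("top","wrist"):
    f=grab_frame(n); P=cloud(f); P[f["range_z"]==0]=9
    print(n,sense()["tool_pos"],sense()["contact_force"])
    comps(P,.018,.05,"wall")
    m=(abs(P[...,0]-.455)<.07)&(abs(P[...,1]+.239)<.05)&(P[...,2]>.04)&(P[...,2]<.105)
    for a in np.arange(.395,.52,.01):
        k=m&(P[...,0]>a)&(P[...,0]<a+.01)&(abs(P[...,1]+.239)<.027)
        if k.sum()>3: print(round(a,3),k.sum(),np.median(P[k][:,2]).round(4),P[k][:,2].max().round(4))
    c,s,a=cv2.minAreaRect((P[m&(P[...,2]<.087)][:,:2]*1000).astype(np.float32)); print(c,s,a)
E
```

```text
top [ 0.45457884 -0.23860308  0.09174805] [ 0.70248925  0.88177336 -1.49835407]
wall n 926 c [ 457.3 -140.4] size [95.9 45.6] yaw deg 8.46 zmax 0.0316
0.405 8 0.087 0.0916
(414.609375, -265.4287109375) (14.935342788696289, 4.908801078796387) 64.42350769042969
wrist [ 0.45442181 -0.23852298  0.0913748 ] [-1.1216119  -0.50614329 -1.24791981]
wall n 13334 c [ 459.3 -147.2] size [96.1 55.6] yaw deg 9.3 zmax 0.0306
wall n 10656 c [ 462.4 -330.7] size [88.3 49.5] yaw deg -10.62 zmax 0.0273
0.405 814 0.0793 0.086
0.415 1614 0.083 0.091
0.425 1982 0.0799 0.0907
0.435 2413 0.0818 0.0909
0.445 1948 0.0831 0.0908
0.455 2253 0.0798 0.0908
0.465 2619 0.0819 0.0906
0.475 2294 0.0829 0.0908
0.485 2651 0.0797 0.091
0.495 2290 0.079 0.0909
0.505 506 0.0716 0.0742
(456.1976623535156, -239.7128448486328) (79.26050567626953, 102.52979278564453) 89.8728256225586
```

Request:
carry_out --fingers '[0.045, 0.045, 0.045, 0.045, 0.045, 0.045, 0.045]' --pt "0.001 -0.01 0" --pt "0.002 -0.03 0" --pt "0.003 -0.055 0" --pt "0.004 -0.08 0" --pt "0.0047 -0.0927 0" --pt "0.0047 -0.0927 0" --pt "0.0047 -0.0927 0" --twist '[-0.02, -0.06, -0.1, -0.14, -0.168, -0.168, -0.168]'

```text
clock: 12.7
tool_pos: [0.4595, -0.1462, 0.0919]
ee_rot: [3.142, 0.0, 0.168]
contact_force: [0.8, 0.0, -0.7]
width: 0.0558
```

```bash
python3 - <<'E'
from h import *
f=grab_frame("wrist"); save(f,"w6"); P=cloud(f); P[f["range_z"]==0]=9
s=sense(); print(s["tool_pos"],s["ee_rot"],s["contact_force"])
yaw=rot(s["ee_rot"]); yaw=np.arctan2(yaw[1,0],yaw[0,0]); c,si=np.cos(yaw),np.sin(yaw)
Q=P-s["tool_pos"]; x=c*Q[...,0]+si*Q[...,1]; y=-si*Q[...,0]+c*Q[...,1]; z=P[...,2]
near=(abs(x)<.07)&(abs(y)<.06)
for n,lo,hi in(("held wall",.076,.096),("held skirt+wall",.063,.096),("bottom skirt",.006,.018),("bottom any",.006,.04)):
    k=near&(z>lo)&(z<hi); print(n,k.sum(),"x",np.percentile(x[k],[.3,99.7]).round(4),"y",np.percentile(y[k],[.3,99.7]).round(4))
E
```

```text
[ 0.45947834 -0.14657268  0.09188319] [3.14145400e+00 2.93045456e-05 1.67008151e-01] [ 0.10466059 -0.0822059  -1.62782744]
held wall 20940 x [-0.0444  0.0477] y [-0.0376  0.0364]
held skirt+wall 24027 x [-0.0453  0.0526] y [-0.0372  0.0361]
bottom skirt 779 x [0.0317 0.0528] y [-0.0317  0.0329]
bottom any 780 x [0.0317 0.0528] y [-0.0317  0.0329]
```

View pics/w6.png

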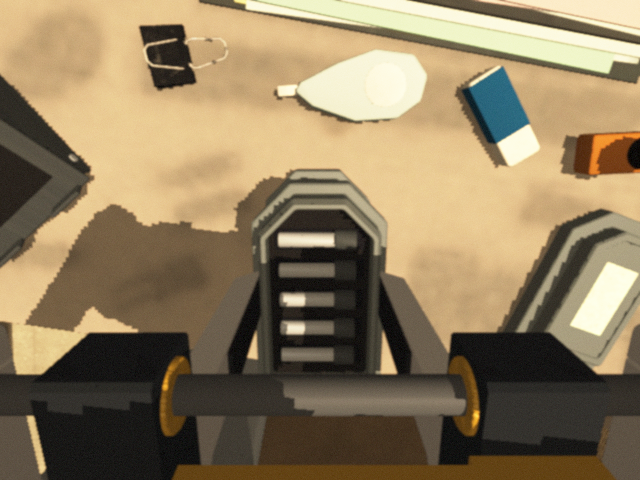

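Held tray sits directly over the bottom tray, cut ends coincide within 1 mm (both fronts at 52.7 mm). Lower.

Request:
carry_out --fingers '[0.045, 0.045, 0.045, 0.045, 0.045, 0.045, 0.045, 0.045, 0.045, 0.045, 0.045, 0.045, 0.045]' --pt "0 0 0.01" --pt "0 0 0.02" --pt "0 0 0.025" --pt "0 0 0.027" --pt "0 0 0.029" --pt "0 0 0.031" --pt "0 0 0.033" --pt "0 0 0.035" --pt "0 0 0.036" --pt "0 0 0.037" --pt "0 0 0.038" --pt "0 0 0.039" --pt "0 0 0.039" --twist '[0, 0, 0, 0, 0, 0, 0, 0, 0, 0, 0, 0, 0]'

```text
clock: 14.05
tool_pos: [0.4594, -0.146, 0.0528]
ee_rot: [-3.142, 0.0, 0.168]
contact_force: [-0.0, -0.1, -1.5]
width: 0.0556
```

Request:
carry_out --fingers '[0.045, 0.045, 0.045, 0.045]' --pt "0 0 0.0005" --pt "0 0 0.001" --pt "0 0 0.0012" --pt "0 0 0.0012" --twist '[0, 0, 0, 0]'

```text
clock: 14.45
tool_pos: [0.4595, -0.146, 0.0525]
ee_rot: [3.141, -0.0, 0.168]
contact_force: [-4.6, 1.6, 11.6]
width: 0.0556
```

Contact exactly at the expected home height. Release and rise.

Request:
carry_out --fingers '[0.06, 0.068, 0.074, 0.074, 0.074, 0.074, 0.074, 0.074, 0.074, 0.074]' --pt "0 0 -0.0005" --pt "0 0 -0.001" --pt "0 0 -0.001" --pt "0 0 -0.005" --pt "0 0 -0.02" --pt "0 0 -0.05" --pt "0 0 -0.08" --pt "0 0 -0.11" --pt "0 0 -0.12" --pt "0 0 -0.12" --twist '[0, 0, 0, 0, 0, 0, 0, 0, 0, 0]'

```text
clock: 15.45
tool_pos: [0.4598, -0.1461, 0.1726]
ee_rot: [3.14, -0.002, 0.168]
contact_force: [0.2, 0.1, -1.1]
width: 0.0739
```

```bash
python3 - <<'E'
from h import *
f=grab_frame("wrist"); P=cloud(f); P[f["range_z"]==0]=9
s=sense(); print(s["tool_pos"],s["contact_force"])
comps(P,.038,.07,"mid wall"); comps(P,.025,.07,"mid skirt");comps(P,.004,.07,"all");comps(P,.018,.035,"lid?")
k=(abs(P[...,0]-.459)<.05)&(abs(P[...,1]+.146)<.03)&(P[...,2]>.0475)&(P[...,2]<.06); q=P[k]
print(np.linalg.lstsq(np.c_[q[:,:2]-[.459,-.146],np.ones(len(q))],q[:,2],rcond=None)[0],len(q))
to_tool([.4623,-.3296,.16],-.186)
E
```

```text
[ 0.45930226 -0.1459538   0.17125082] [-0.59141895  0.54858367 -0.07071655]
mid wall n 8376 c [ 459.3 -147.3] size [96.2 56. ] yaw deg 9.56 zmax 0.0508
mid skirt n 10029 c [ 459.3 -147.2] size [106.1  66.2] yaw deg 9.56 zmax 0.0507
mid skirt n 4739 c [ 462.7 -330.5] size [87.8 49.1] yaw deg -11.04 zmax 0.0275
all n 10141 c [ 459.3 -147.2] size [106.1  66.3] yaw deg 9.56 zmax 0.0507
all n 8872 c [ 462.6 -330.3] size [106.  67.] yaw deg -10.64 zmax 0.0273
lid? n 1629 c [ 459.3 -147.2] size [106.1  66.2] yaw deg 9.56 zmax 0.0346
lid? n 5855 c [ 462.5 -330.5] size [88.1 49.7] yaw deg -10.6 zmax 0.0274
[0.00037047 0.00150578 0.04960582] 1370
linear [-0.0277  0.1816  0.0113] twist 0.3538 | yaw now 0.1678 j6 1.019
```

Middle tray is home: rim 20.0 mm above the bottom tray's, level, footprint 106x66 mm (stacked outlines coincide). Now the lid.

Request:
carry_out --fingers '[0.074, 0.074, 0.074, 0.074, 0.074, 0.074, 0.074, 0.074, 0.074, 0.074, 0.074, 0.074, 0.074, 0.074]' --pt "-0.003 0.02 0" --pt "-0.007 0.05 0" --pt "-0.012 0.08 0" --pt "-0.017 0.11 0" --pt "-0.022 0.14 0" --pt "-0.026 0.17 0" --pt "-0.0277 0.1816 0.015" --pt "-0.0277 0.1816 0.045" --pt "-0.0277 0.1816 0.075" --pt "-0.0277 0.1816 0.105" --pt "-0.0277 0.1816 0.125" --pt "-0.0277 0.1816 0.135" --pt "-0.0277 0.1816 0.1385" --pt "-0.0277 0.1816 0.1385" --twist '[0.04, 0.1, 0.16, 0.22, 0.28, 0.33, 0.354, 0.354, 0.354, 0.354, 0.354, 0.354, 0.354, 0.354]'

```text
clock: 16.9
tool_pos: [0.4624, -0.3296, 0.033]
ee_rot: [-3.141, 0.0, -0.186]
contact_force: [-0.4, -0.6, 0.1]
width: 0.0739
```

Request:
carry_out --fingers '[0.055, 0.04, 0.04, 0.04, 0.04, 0.04, 0.04, 0.04, 0.04]' --pt "0 0 0" --pt "0 0 0" --pt "0 0 0" --pt "0 0 0" --pt "0 0 0" --pt "0 0 0" --pt "0 0 0" --pt "0 0 0" --pt "0 0 0" --twist '[0, 0, 0, 0, 0, 0, 0, 0, 0]'

```text
clock: 17.8
tool_pos: [0.4626, -0.3298, 0.0337]
ee_rot: [3.141, -0.001, -0.186]
contact_force: [-1.3, 0.4, 6.5]
width: 0.0479
```

Request:
carry_out --fingers '[0.04, 0.04, 0.04, 0.04, 0.04, 0.04, 0.04]' --pt "0 0 -0.003" --pt "0 0 -0.01" --pt "0 0 -0.025" --pt "0 0 -0.045" --pt "0 0 -0.06" --pt "0 0 -0.065" --pt "0 0 -0.065" --twist '[0, 0, 0, 0, 0, 0, 0]'

```text
clock: 18.5
tool_pos: [0.4627, -0.3298, 0.0991]
ee_rot: [3.141, -0.001, -0.186]
contact_force: [0.5, -0.1, -1.6]
width: 0.0476
```

```bash
python3 - <<'E'
from h import *
f=grab_frame("wrist"); P=cloud(f); P[f["range_z"]==0]=9
s=sense(); print(s["tool_pos"],s["ee_rot"],s["contact_force"],s["width"])
comps(P,.038,.06,"mid wall")
yaw=-.186; c,si=np.cos(yaw),np.sin(yaw)
Q=P-s["tool_pos"]; x=c*Q[...,0]+si*Q[...,1]; y=-si*Q[...,0]+c*Q[...,1]; z=P[...,2]
for a in np.arange(-.05,.05,.01):
    k=(x>a)&(x<a+.01)&(abs(y)<.02)&(z>.07)&(z<.11)
    if k.sum()>5: print(round(a,3),np.median(z[k]).round(4))
k=(abs(x)<.06)&(abs(y)<.05)&(z>.08)&(z<.11); print(np.percentile(x[k],[.3,99.7]))
k=(abs(x)<.06)&(abs(y)<.05)&(z>.06)&(z<.08); print(np.percentile(x[k],[.3,99.7]))
to_tool([.4593,-.1461,s["tool_pos"][2]],.167)
E
```

```text
[ 0.46238702 -0.32960585  0.09822678] [ 3.14158715e+00 -7.94725893e-05 -1.86222437e-01] [-0.44344648  0.22572452 -1.53523481] 0.04783183871385422
mid wall n 8440 c [ 463.1 -149. ] size [89.1 54.9] yaw deg 8.41 zmax 0.0503
-0.05 0.0913
-0.04 0.0909
-0.03 0.0908
-0.02 0.091
-0.01 0.091
0.0 0.091
0.01 0.091
0.02 0.0909
0.03 0.091
0.04 0.0792
[-0.04050619  0.04448408]
[-0.0494697   0.05348496]
linear [-0.037  -0.1798 -0.    ] twist -0.3532 | yaw now -0.1862 j6 1.073
```

Request:
carry_out --fingers '[0.04, 0.04, 0.04, 0.04, 0.04, 0.04, 0.04, 0.04, 0.04, 0.04]' --pt "-0.002 -0.01 -0.006" --pt "-0.006 -0.03 -0.012" --pt "-0.011 -0.055 -0.012" --pt "-0.0165 -0.08 -0.012" --pt "-0.022 -0.107 -0.012" --pt "-0.0275 -0.134 -0.012" --pt "-0.033 -0.16 -0.012" --pt "-0.037 -0.1798 -0.012" --pt "-0.037 -0.1798 -0.012" --pt "-0.037 -0.1798 -0.012" --twist '[-0.03, -0.08, -0.13, -0.18, -0.23, -0.28, -0.33, -0.353, -0.353, -0.353]'

```text
clock: 19.55
tool_pos: [0.4593, -0.1459, 0.1102]
ee_rot: [-3.142, 0.0, 0.168]
contact_force: [-0.1, 0.3, -1.8]
width: 0.0479
```

```bash
python3 - <<'E'
from h import *
f=grab_frame("wrist"); save(f,"w7"); P=cloud(f); P[f["range_z"]==0]=9
s=sense(); print(s["tool_pos"],s["ee_rot"],s["contact_force"])
yaw=s["ee_rot"][2]; c,si=np.cos(yaw),np.sin(yaw)
Q=P-s["tool_pos"]; x=c*Q[...,0]+si*Q[...,1]; y=-si*Q[...,0]+c*Q[...,1]; z=P[...,2]
near=(abs(x)<.07)&(abs(y)<.06)
for n,lo,hi in(("held skirt",.078,.094),("mid skirt",.026,.038),("mid rim",.045,.056)):
    k=near&(z>lo)&(z<hi)&(x>.02); print(n,k.sum(),"x",np.percentile(x[k],[.3,99.7]).round(4),"y",np.percentile(y[k],[.3,99.7]).round(4), "front y mean",y[k&(x>np.percentile(x[k],99)-.002)].mean())
E
```

```text
[ 0.45931741 -0.14640356  0.11019364] [3.14157331e+00 1.65612562e-04 1.66934406e-01] [ 0.50160606  0.23937745 -0.80034102]
held skirt 3888 x [0.0202 0.0529] y [-0.0332  0.0323] front y mean -0.00045824768617477125
mid skirt 676 x [0.0324 0.0529] y [-0.0335  0.0315] front y mean -0.00048609604906463613Traceback (most recent call last):
  File "<stdin>", line 8, in <module>
    return _quantile_unchecked(
        a, q, axis, out, overwrite_input, method, keepdims, weights)
    return _ureduce(a,
                    func=_quantile_ureduce_func,
    ...<5 lines>...
                    overwrite_input=overwrite_input,
                    method=method)
    r = func(a, **kwargs)
    result = _quantile(arr,
                       quantiles=q,
    ...<2 lines>...
                       out=out,
                       weights=wgt)
    slices_having_nans = np.isnan(arr[-1, ...])
                                  ~~~^^^^^^^^^
IndexError: index -1 is out of bounds for axis 0 with size 0
```

View pics/w7.png

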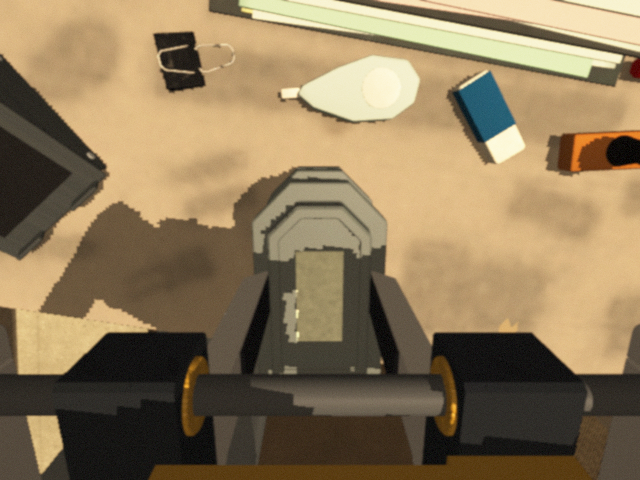

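The lid is over the stack, cut fronts coincide (52.9 mm both). Lower.

Request:
carry_out --fingers '[0.04, 0.04, 0.04, 0.04, 0.04, 0.04, 0.04, 0.04, 0.04, 0.04, 0.04, 0.04]' --pt "0 0 0.01" --pt "0 0 0.018" --pt "0 0 0.023" --pt "0 0 0.025" --pt "0 0 0.027" --pt "0 0 0.029" --pt "0 0 0.031" --pt "0 0 0.033" --pt "0 0 0.034" --pt "0 0 0.035" --pt "0 0 0.036" --pt "0 0 0.036" --twist '[0, 0, 0, 0, 0, 0, 0, 0, 0, 0, 0, 0]'

```text
clock: 20.8
tool_pos: [0.4594, -0.1461, 0.0742]
ee_rot: [-3.142, 0.0, 0.167]
contact_force: [0.4, -0.4, -1.3]
width: 0.0477
```

Request:
carry_out --fingers '[0.04, 0.04, 0.04, 0.04]' --pt "0 0 0.0005" --pt "0 0 0.001" --pt "0 0 0.0015" --pt "0 0 0.0015" --twist '[0, 0, 0, 0]'

```text
clock: 21.2
tool_pos: [0.4595, -0.1462, 0.0736]
ee_rot: [3.141, -0.0, 0.167]
contact_force: [-6.1, 1.7, 12.8]
width: 0.0476
```

Seated at the expected height. Release and rise.

Request:
carry_out --fingers '[0.055, 0.065, 0.07, 0.07, 0.07, 0.07, 0.07, 0.07, 0.07, 0.07]' --pt "0 0 -0.0005" --pt "0 0 -0.001" --pt "0 0 -0.001" --pt "0 0 -0.005" --pt "0 0 -0.02" --pt "0 0 -0.05" --pt "0 0 -0.08" --pt "0 0 -0.11" --pt "0 0 -0.12" --pt "0 0 -0.12" --twist '[0, 0, 0, 0, 0, 0, 0, 0, 0, 0]'

```text
clock: 22.2
tool_pos: [0.4598, -0.1463, 0.1936]
ee_rot: [3.14, -0.002, 0.167]
contact_force: [0.2, -0.1, -1.0]
width: 0.0699
```

```bash
python3 - <<'E'
from h import *
f=grab_frame("wrist"); save(f,"w8"); P=cloud(f); P[f["range_z"]==0]=9
s=sense(); print(s["tool_pos"],s["contact_force"])
comps(P,.058,.09,"lid crown"); comps(P,.045,.09,"lid skirt"); comps(P,.004,.09,"all")
k=(abs(P[...,0]-.459)<.03)&(abs(P[...,1]+.146)<.018)&(P[...,2]>.06)&(P[...,2]<.075); q=P[k]
print(np.linalg.lstsq(np.c_[q[:,:2]-[.459,-.146],np.ones(len(q))],q[:,2],rcond=None)[0],len(q))
E
```

```text
[ 0.45923879 -0.14607625  0.1922014 ] [0.50372382 0.85693898 0.05235423]
lid crown n 6538 c [ 459.4 -147.4] size [88.3 48.3] yaw deg 9.58 zmax 0.0673
lid skirt n 9889 c [ 459.4 -147.4] size [106.3  66. ] yaw deg 9.5 zmax 0.0671
all n 10063 c [ 459.5 -147.4] size [106.2  66.4] yaw deg 9.9 zmax 0.0671
[-0.0017849   0.00115981  0.06555274] 3487
```

View pics/w8.png

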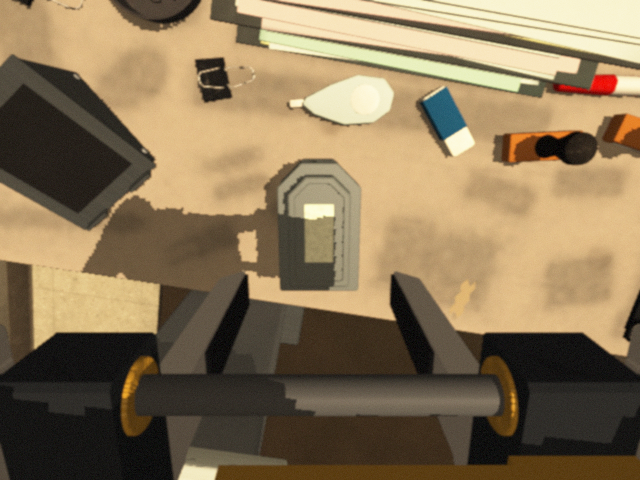

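The picture shows the closed stack at about (318,225), square and free of the gripper, with tape, eraser and stamps in place.

```bash
python3 -c "
from bench import job_done; print(job_done())"
```

```text
the job is handed in; nothing more can be done
None
```

The punch-head set is packed and handed in at about 22 s of the 54 s allowed; no verdict was reported.

**What I did:** The tool could only point straight down, so I lifted the middle tray off the stand still tilted. I pressed it level on the free worktop between the other two parts and gripped it again. I then lowered it onto the bottom tray, lowered the lid on top, released both and moved the gripper clear.

**Last checks, from the wrist camera's depth image:**

| Check | Result |
|---|---|
| Middle tray height | rim 20.0 mm above the bottom tray's |
| Lid height | crown top 39.8 mm higher than when the lid lay on the worktop (nominal 40) |
| Level | middle tray and lid within about 0.002 rad |
| Centring | the stack's outline is 106 x 66 mm, so the parts line up to within about 1 mm |
| Cut corners | cut ends coincided, both fronts 52.9 mm from the tool axis just before the lid was lowered |
| Bottom tray | within about 1 mm of where it started |
| Bystanders | stamps, tape and eraser look undisturbed in the last picture; I did not measure them |

No check failed. The camera and the gripper disagreed by about 1 mm sideways, and I allowed for that when placing the parts.

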